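# Put the paints back in their caddy

## Task

Tidy the painting bench: stand each of the four white-capped paint bottles upright in the caddy pocket of its own colour. Leave the two black-capped ink bottles standing where they are.

Things in the scene. Friction and masses are not known exactly. Their poses are not given: they have to be found in the camera images.
- red_paint: Paint: red plastic dropper bottle with a WHITE cap, upright and loose on the bench. Round body 26 mm across and straight up to 52 mm high, then a tapering cap 16 mm across; 76 mm high in all, about 35 g. Grip the body from above about 46 mm above its foot. Origin at the centre of its underside, z up.
- yellow_paint: Paint: yellow plastic dropper bottle with a WHITE cap, upright and loose on the bench. Round body 26 mm across and straight up to 52 mm high, then a tapering cap 16 mm across; 76 mm high in all, about 35 g. Grip the body from above about 46 mm above its foot. Origin at the centre of its underside, z up.
- green_paint: Paint: green plastic dropper bottle with a WHITE cap, upright and loose on the bench. Round body 26 mm across and straight up to 52 mm high, then a tapering cap 16 mm across; 76 mm high in all, about 35 g. Grip the body from above about 46 mm above its foot. Origin at the centre of its underside, z up.
- blue_paint: Paint: blue plastic dropper bottle with a WHITE cap, upright and loose on the bench. Round body 26 mm across and straight up to 52 mm high, then a tapering cap 16 mm across; 76 mm high in all, about 35 g. Grip the body from above about 46 mm above its foot. Origin at the centre of its underside, z up.
- red_ink: Ink, not a paint: the same red dropper bottle in shape and size (26 mm across, 76 mm high, loose) but with a BLACK cap. To be left where it stands. Origin at the centre of its underside, z up.
- blue_ink: Ink, not a paint: the same blue dropper bottle in shape and size (26 mm across, 76 mm high, loose) but with a BLACK cap. To be left where it stands. Origin at the centre of its underside, z up.
- red_pocket: Red square open pocket, 50 x 50 mm outside, 44 x 44 mm inside, 21 mm high, floor 3 mm thick. Origin at the centre of its underside, which lies 4 mm above the bench, so its inner floor is 7 mm and its rim 25 mm above the bench. One of four pockets fixed in a row, 58 mm apart, along the pocket's own y axis on a fixed low plywood caddy, 68 x 250 mm, 22 mm high at its ends; which colour is where in the row changes. x across the row, z up.
- yellow_pocket: Yellow square open pocket, 50 x 50 mm outside, 44 x 44 mm inside, 21 mm high, floor 3 mm thick. Origin at the centre of its underside, which lies 4 mm above the bench, so its inner floor is 7 mm and its rim 25 mm above the bench. One of four pockets fixed in a row, 58 mm apart, along the pocket's own y axis on a fixed low plywood caddy, 68 x 250 mm, 22 mm high at its ends; which colour is where in the row changes. x across the row, z up.
- green_pocket: Green square open pocket, 50 x 50 mm outside, 44 x 44 mm inside, 21 mm high, floor 3 mm thick. Origin at the centre of its underside, which lies 4 mm above the bench, so its inner floor is 7 mm and its rim 25 mm above the bench. One of four pockets fixed in a row, 58 mm apart, along the pocket's own y axis on a fixed low plywood caddy, 68 x 250 mm, 22 mm high at its ends; which colour is where in the row changes. x across the row, z up.
- blue_pocket: Blue square open pocket, 50 x 50 mm outside, 44 x 44 mm inside, 21 mm high, floor 3 mm thick. Origin at the centre of its underside, which lies 4 mm above the bench, so its inner floor is 7 mm and its rim 25 mm above the bench. One of four pockets fixed in a row, 58 mm apart, along the pocket's own y axis on a fixed low plywood caddy, 68 x 250 mm, 22 mm high at its ends; which colour is where in the row changes. x across the row, z up.

How it is judged:
At the end, for the whole second after the job is handed in: Each paint bottle stands on the floor of the pocket of its colour (within 15 mm of its centre, foot less than 8 mm above the pocket's underside, tilted less than 0.12 rad), released and at rest; both ink bottles stand upright (tilted less than 0.12 rad), at rest, within 25 mm of where they began (horizontal distance between red_paint and red_pocket below 0.015 m and z of red_paint in the frame of red_pocket between 0 and 0.008 m and angle between each of red_paint, yellow_paint, green_paint, blue_paint, red_ink, blue_ink's own z axis and vertical below 0.12 rad and linear speed of each of red_paint, yellow_paint, green_paint, blue_paint, red_ink, blue_ink below 0.02 m/s and horizontal distance between yellow_paint and yellow_pocket below 0.015 m and z of yellow_paint in the frame of yellow_pocket between 0 and 0.008 m and horizontal distance between green_paint and green_pocket below 0.015 m and z of green_paint in the frame of green_pocket between 0 and 0.008 m and horizontal distance between blue_paint and blue_pocket below 0.015 m and z of blue_paint in the frame of blue_pocket between 0 and 0.008 m and distance of each of red_ink, blue_ink from where it was at the start of the episode below 0.025 m); the robot touches nothing.
It fails at once if the red ink was shifted 25 mm or more, or tipped (distance of red_ink from where it was at the start of the episode above 0.025 m or angle between red_ink's own z axis and vertical above 0.4 rad).
It fails at once if the blue ink was shifted 25 mm or more, or tipped (distance of blue_ink from where it was at the start of the episode above 0.025 m or angle between blue_ink's own z axis and vertical above 0.4 rad).
It also fails if it takes over 88 s, if anything falls off the work surface, if the arm or the gripper's body presses on something with over 40 N, if the wrist force passes 120 N, or if a joint passes its speed limit or range.

## Robot

A 7-joint arm with a two-finger parallel gripper is mounted at the origin on the work surface. World frame = base frame: x ahead of the robot, y to its left, z up, the work surface at z = 0. Lengths are in m, angles in rad, forces in N, time in s.
With the tool pointing down it reaches from about 0.4 to 0.85 m from the base axis. Payload 10.4 kg.
Tool frame: the origin (TCP) lies between the finger pads; the fingertips stand ahead of it and the grasp point (between the pads) lies 3 mm ahead of it (r.tips_ahead is the z of the fingertips in the tool frame, in m); z points along the fingers, y is the line along which they close (so a half turn about z gives the same grasp; the last joint's range is limited). The gripper opens to 87 mm and grips with 3 to 60 N. Pads are 19 mm wide; open, the fingers measure 117 mm over their backs; the gripper's body (75 mm by 190 mm) begins 51 mm behind the grasp point.
Start: joints at [1.205, 0.332, -0.065, 1.46, 0.022, 1.35, -0.088], TCP at [0.21, -0.589, 0.245] pointing down, gripper open.
Joint ranges: [-2.6, 2.6], [-0.5, 2.12], [-1.47, 1.34], [0.16, 2.42], [-1.27, 4.41], [0.06, 2.06], [-2.6, 2.6]. Speed limits (rad/s): [2.22, 2.22, 2.79, 2.79, 3.14, 3.14, 3.14].

## Interface

Orientations are given as a unit quaternion [x, y, z, w].
In Python, from bench import telemetry, camera, get_calibration, r gives the robot as it stands.
- The arm moves only by the tool drive_tool, never from a script. Its argument "series" is one flat list of numbers, 7 for each row, row after row: the turn, a rotation vector about the tool's x, y, z in units of 5 degrees (1.0 is 5 degrees), then the shift along the tool's x, y, z in units of 40 mm (1.0 is 40 mm), then the opening, from -1 (shut) to 1 (fully open). A call has 1 to 10 rows; each row is the pose to reach, as a shift and turn from the pose commanded when the call began, along the tool's axes at that moment; what a row does not reach only later rows make up. A row lasts 1/12 s, in which the tool goes at most 41.7 mm and 7.16 degrees, less where a joint would pass 70% of its speed; a pose out of reach is approached as far as the arm can. A call with a gripper value outside its range is refused whole. The fingers move at their own pace and stop on an object; "grip_force" is the grip in N (left out, the last holds). Time passes only in rows, so rows that repeat a pose let the fingers close. It gives the time, the measured TCP pose, the force, the opening and the grip force at its end, in the units of the state.
- telemetry.read_state(): the state, without advancing time (a new reading comes with each control period).
- camera(name): name is "scene" or "top" or "wrist"; returns the picture (384x512x3 uint8, red, green, blue); there is no depth.
- get_calibration(name): a dict with "fovy" (degrees; the focal length in pixels is half the picture's height over the tangent of half this angle, whatever the lens; pixels are square), "cx", "cy" (the principal point, pixels), "dist" ([k1, k2, p1, p2, k3] as OpenCV has them; the pictures are not rectified), "xyz" and "rotation" of the camera in the world. Camera axes: x right, y up, looking along -z (the intrinsics and any distortion apply to the point x, -y, -z); pixel columns grow to the right and rows downward; lengths in m; the calibration is good to about 2 mm. A picture is of the moment at which its call begins: read the wrist's pose just before it. get_calibration takes no time and is no camera call; for the wrist camera it gives the pose at the moment of the call.
- r.close_job(): hands the job in; it is judged then, once.
The state is a dict: "time": time; "joint_positions": joint angles; "joint_vel": joint speeds; "joint_torque": joint torques, N m; "ee_pos": TCP position; "eef_rot": TCP orientation; "ft_force": force on the tool from outside, world axes, zero at the start; "torque": the same for the moment, N m; "width": finger opening in m; "grip_force": force on a finger pad.
Only numpy, scipy, OpenCV 4.12 (cv2) and the standard library are available. Lean on these libraries where they do the work, as an engineer would, in place of code of your own. Each camera call takes 0.05 s, during which the arm holds its last target. There are 200 camera calls.

## Working session

There is one attempt and no reset: what is moved stays moved. The work goes in short steps, Python scripts to look and compute and a tool call to move; the robot and the scene stay as the last step left them, time stands still between calls to the robot, and variables do not carry over. Pictures are saved under pics/ and viewed, at most 14 in all, crops included, and the job is handed in when it is done.

Besides the shell and the picture viewer there is one more tool, called as a command line: name --argument value ..., lists and objects as JSON in quotes. drive_tool: Moves the arm, as the interface text tells. Its arguments: {"type":"object","properties":{"series":{"type":"array"},"grip_force":{"type":"number"}},"required":["series"]}

```bash
mkdir -p pics; ls; python3 - <<'E'
from bench import telemetry,camera,get_calibration,r
import cv2
for n in ("top","scene"):
    im=camera(n); cv2.imwrite(f"pics/{n}0.png",im[:,:,::-1]); c=get_calibration(n); print(n,c)
s=telemetry.read_state(); print(s, r.tips_ahead)
E
```

```text
pics
top {'fovy': 42.68274925497806, 'cx': 257.78266453456774, 'cy': 190.73291059019775, 'dist': array([0.05855745, 0.        , 0.        , 0.        , 0.        ]), 'xyz': array([0.33692764, 0.00763103, 1.19770488]), 'rotation': array([-0.06300158,  0.06963681,  0.70956155, -0.69835802])}
scene {'fovy': 47.353745247978694, 'cx': 260.13475676936207, 'cy': 191.9097518381659, 'dist': array([-0.03482055,  0.        ,  0.        ,  0.        ,  0.        ]), 'xyz': array([ 0.93503851, -0.50912495,  0.62131501]), 'rotation': array([0.39212612, 0.12910841, 0.29788607, 0.86071599])}
{'time': 0.1, 'joint_positions': array([ 1.20542149,  0.33278873, -0.06474946,  1.46083538,  0.02158999,
        1.34988471, -0.08847888]), 'joint_vel': array([ 0.00095139, -0.00123121,  0.00114316, -0.00166794, -0.00035485,
        0.00052805, -0.00020743]), 'joint_torque': array([ 1.93898282e-03, -6.24543071e+01,  2.49696668e-02, -3.90717351e+01,
       -6.14383025e-02,  3.65464669e-02,  5.26970314e-05]), 'ee_pos': array([ 0.20999027, -0.5883424 ,  0.24385653]), 'eef_rot': array([ 9.85341708e-01,  1.70591167e-01, -1.18066613e-04, -5.99049983e-04]), 'ft_force': array([-0.79535352,  0.29043978,  0.0186589 ]), 'torque': array([ 0.00207306,  0.03943505, -0.0308019 ]), 'grip_force': 0.0, 'width': 0.08693129364624204} 0.022
```

View pics/top0.png

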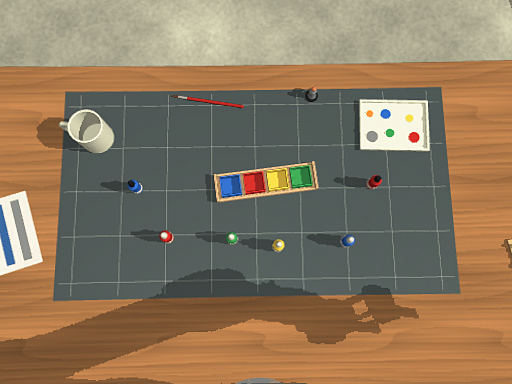

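View pics/scene0.png

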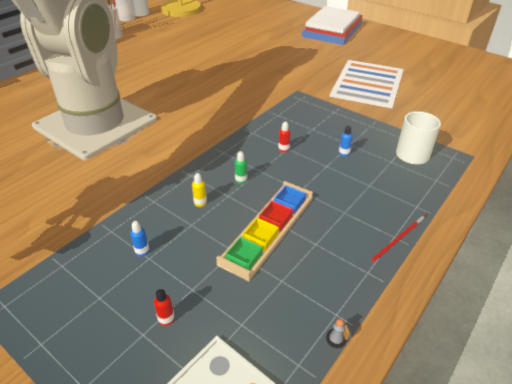

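The top picture shows the paint bottles, by cap: red at (167,237), green (232,239), yellow (278,245) and blue (348,241). The inks are at (137,187) for blue and (376,181) for red. The caddy runs from (230,185) to (301,177) in the order blue, red, yellow, green. I'll enlarge both pictures to read them more closely.

```bash
python3 - <<'E'
import cv2
a=cv2.imread("pics/top0.png")[155:265,120:390]; a=cv2.resize(a,None,fx=2.96,fy=2.96,interpolation=cv2.INTER_CUBIC)
a=cv2.resize(cv2.imread("pics/top0.png")[160:260,120:253],None,fx=6,fy=6,interpolation=cv2.INTER_CUBIC)
b=cv2.resize(cv2.imread("pics/top0.png")[160:260,253:386],None,fx=6,fy=6,interpolation=cv2.INTER_CUBIC)
for im in (a,b):
    for i in range(0,133,10): cv2.line(im,(i*6,0),(i*6,5),(255,255,255),1)
    for i in range(0,100,10): cv2.line(im,(0,i*6),(5,i*6),(255,255,255),1)
cv2.imwrite("pics/tl.png",a); cv2.imwrite("pics/tr.png",b)
E
```

```text
(no output)
```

View pics/tl.png

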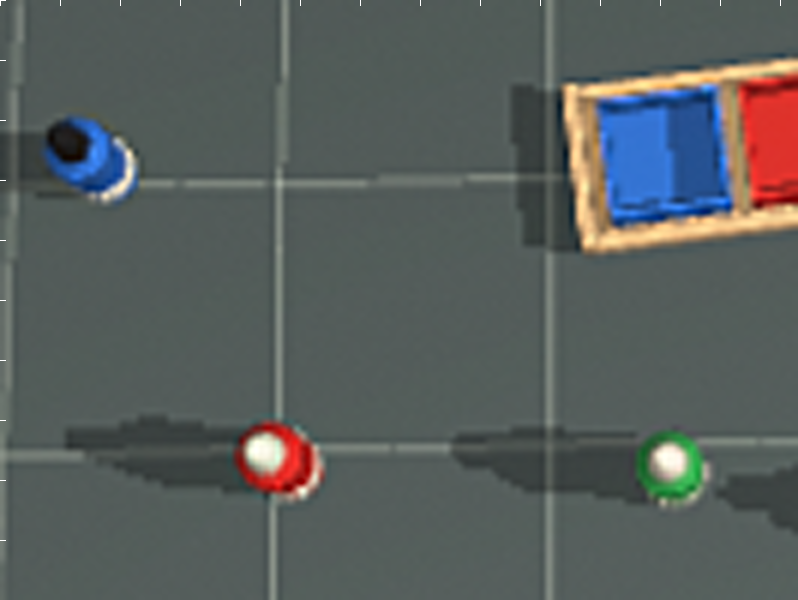

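View pics/tr.png

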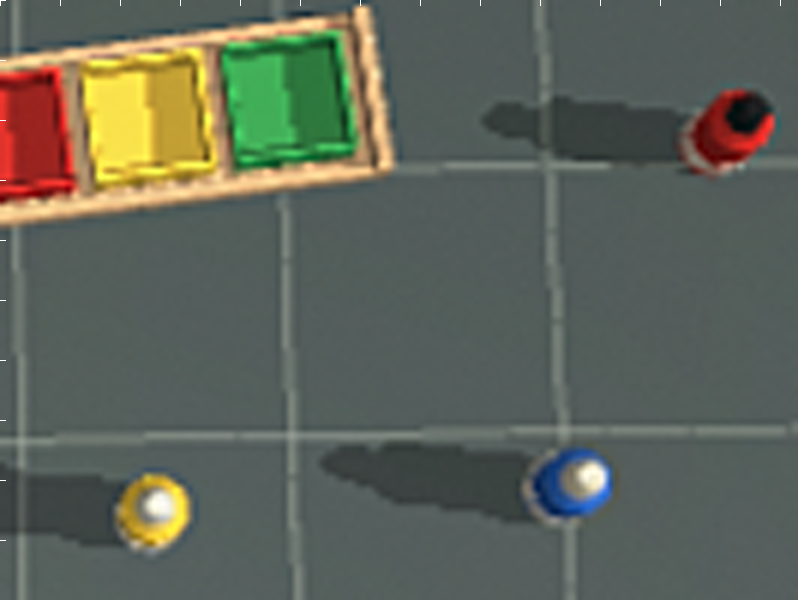

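The enlarged crops, at 6x with origins (120,160) and (253,160), give the cap tops and the caddy corners. I'll convert these to positions and check them against the caddy's known size and the scene camera.

```bash
cat > h.py <<'E'
import numpy as np, cv2
from scipy.spatial.transform import Rotation as R
from bench import telemetry,camera,get_calibration,r
def cam(n,c=None):
    c=c or get_calibration(n); f=192/np.tan(np.radians(c["fovy"])/2)
    K=np.array([[f,0,c["cx"]],[0,f,c["cy"]],[0,0,1]]); q=np.array(c["rotation"])
    M=(R.from_quat(q).as_matrix() if q.size==4 else q)@np.diag([1,-1,-1])  # world<-cv
    return K,np.array(c["dist"]),M,np.array(c["xyz"])
def ray(n,px,z,c=None):
    K,d,M,o=cam(n,c); p=cv2.undistortPoints(np.array([[px]],float),K,d).ravel()
    v=M@[p[0],p[1],1]; return o+v*(z-o[2])/v[2]
def proj(n,P,c=None):
    K,d,M,o=cam(n,c); return cv2.projectPoints(np.array([M.T@(np.array(P)-o)]),np.zeros(3),np.zeros(3),K,d)[0].ravel()
def go(xyz,yaw=None):
    """print row numbers (turn units, shift units); yaw = angle of tool y in world (mod pi)"""
    s=telemetry.read_state(); T=R.from_quat(s["eef_rot"]); y=T.as_matrix()[:,1]
    sh=T.inv().apply(np.array(xyz)-s["ee_pos"])/.04
    t=np.zeros(3)
    if yaw is not None:
        a=np.arctan2(y[1],y[0]); d=(yaw-a+np.pi/2)%np.pi-np.pi/2
        Rt=np.column_stack([[np.cos(a+d-np.pi/2)*-1,np.sin(a+d-np.pi/2)*-1,0],[np.cos(a+d),np.sin(a+d),0],[0,0,-1]])
        if np.linalg.det(Rt)<0: Rt[:,0]*=-1
        t=np.degrees((T.inv()*R.from_matrix(Rt)).as_rotvec())/5
    print("t",round(s["time"],2),"pos",s["ee_pos"].round(4),"w",round(s["width"],4),"F",s["ft_force"].round(1),"q7",s["joint_positions"][[0,6]].round(2),"| turn",t.round(2),"shift",sh.round(3))
E
python3 - <<'E'
from h import *
L=lambda u,v:((u+.5)/6-.5+120,(v+.5)/6-.5+160)
Q=lambda u,v:((u+.5)/6-.5+253,(v+.5)/6-.5+160)
caps=dict(red=L(264,454),green=L(669,461),blueink=L(69,140),yellow=Q(156,505),blue=Q(589,477),redink=Q(749,113))
for k,p in caps.items():
    P=ray("top",p,.075); print(k,P[:2].round(4),"rad",np.hypot(*P[:2]).round(3),"scene cap",proj("scene",P).round(0),"foot",proj("scene",[*P[:2],0]).round(0), "topfoot",proj("top",[*P[:2],0]).round(1))
c=[ray("top",p,.022)[:2] for p in (L(563,87),L(585,250),Q(392,170),Q(368,8))]
print(np.array(c).round(4),[np.linalg.norm(c[i]-c[i-1]).round(4) for i in range(4)])
m=np.mean(c,0); ax=(c[0]+c[1]-c[2]-c[3]); ax/=np.linalg.norm(ax); print("mid",m,"yaxis",np.degrees(np.arctan2(ax[1],ax[0])))
print("green,blue by rim",ray("top",Q(289.5,99),.025),ray("top",L(666,156),.025))
for i,k in enumerate(("blue","red","yellow","green")):
    P=m+ax*.058*(1.5-i); print(k,P.round(4),np.hypot(*P).round(3),"scene rim",proj("scene",[*P,.025]).round(0))
E
```

```text
red [0.4503 0.2115] rad 0.498 scene cap [283. 123.] foot [282. 149.] topfoot [169.2 238.3]
green [0.445 0.058] rad 0.449 scene cap [239. 153.] foot [240. 180.] topfoot [232.5 239.4]
blueink [0.5732 0.2887] rad 0.642 scene cap [347. 127.] foot [342. 153.] topfoot [138.6 189.1]
yellow [ 0.4266 -0.0501] rad 0.43 scene cap [197. 174.] foot [200. 202.] topfoot [277.1 246.3]
blue [ 0.4348 -0.2149] rad 0.485 scene cap [134. 222.] foot [142. 251.] topfoot [344.8 241.9]
redink [ 0.5753 -0.2843] rad 0.642 scene cap [159. 289.] foot [166. 317.] topfoot [369.9 184.8]
[[ 0.6035  0.1026]
 [ 0.5359  0.0937]
 [ 0.5651 -0.1521]
 [ 0.633  -0.1449]] [np.float64(0.2492), np.float64(0.0682), np.float64(0.2475), np.float64(0.0683)]
mid [ 0.58436834 -0.02515699] yaxis 96.79207941172571
green,blue by rim [ 0.594606   -0.11109229  0.025     ] [0.57351916 0.0606522  0.025     ]
blue [0.5741 0.0612] 0.577 scene rim [289. 195.]
red [0.5809 0.0036] 0.581 scene rim [275. 212.]
yellow [ 0.5878 -0.054 ] 0.59 scene rim [259. 230.]
green [ 0.5947 -0.1115] 0.605 scene rim [243. 250.]
```

```bash
python3 - <<'E'
import cv2
a=cv2.imread("pics/scene0.png")[110:280,120:360]; cv2.imwrite("pics/sc.png",cv2.resize(a,None,fx=3.33,fy=3.33,interpolation=cv2.INTER_CUBIC))
E
```

```text
(no output)
```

View pics/sc.png

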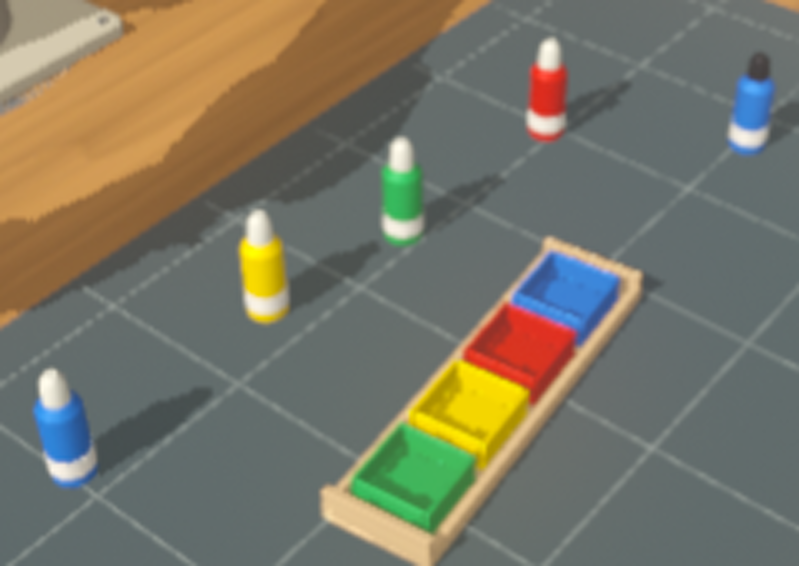

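The scene readings agree with the projections to within 2 px (caps and pockets), and the caddy measures 249 x 68 mm against 250 x 68 mm. That's good enough to start. First I'll go above the blue paint, turning the closing line across the row.

```bash
python3 -c "
from h import *
go([.4348,-.2149,.16],np.radians(6.8))"
```

```text
t 0.1 pos [ 0.21   -0.5883  0.2439] w 0.0869 F [-0.8  0.3  0. ] q7 [ 1.21 -0.09] | turn [-1.000e-02 -1.000e-02 -1.543e+01] shift [ 8.432 -6.901  2.105]
```

drive_tool --series '[0, 0, -15.4, 8.43, -6.9, 2.1, 1, 0, 0, -15.4, 8.43, -6.9, 2.1, 1, 0, 0, -15.4, 8.43, -6.9, 2.1, 1, 0, 0, -15.4, 8.43, -6.9, 2.1, 1, 0, 0, -15.4, 8.43, -6.9, 2.1, 1, 0, 0, -15.4, 8.43, -6.9, 2.1, 1, 0, 0, -15.4, 8.43, -6.9, 2.1, 1, 0, 0, -15.4, 8.43, -6.9, 2.1, 1, 0, 0, -15.4, 8.43, -6.9, 2.1, 1, 0, 0, -15.4, 8.43, -6.9, 2.1, 1]' --grip_force 15

```text
time: 0.93
ee_pos: [0.4216, -0.2363, 0.1653]
eef_rot: [0.697, 0.717, -0.0, 0.0]
ft_force: [1.3, -1.2, -0.1]
width: 0.0872
grip_force: 0.0
```

```bash
python3 -c "
from h import *
go([.4348,-.2149,.16],np.radians(6.8))"
```

```text
t 0.93 pos [ 0.4216 -0.2363  0.1653] w 0.0872 F [ 1.3 -1.2 -0.1] q7 [0.87 0.4 ] | turn [-0.    0.   -1.04] shift [0.525 0.345 0.132]
```

drive_tool --series '[0, 0, -1, 0.5, 0.34, 0.1, 1, 0, 0, -1, 0.5, 0.34, 0.1, 1, 0, 0, -1, 0.5, 0.34, 0.1, 1, 0, 0, -1, 0.5, 0.34, 0.1, 1]'

```text
time: 1.27
ee_pos: [0.4338, -0.2187, 0.1615]
eef_rot: [0.668, 0.744, -0.0, -0.0]
ft_force: [0.2, -0.1, 0.6]
width: 0.0871
grip_force: 0.0
```

```bash
python3 - <<'E'
from h import *
c=get_calibration("wrist"); im=camera("wrist"); go([.4348,-.2149,.049],np.radians(6.8))
cv2.imwrite("pics/w0.png",im[:,:,::-1]); 
for z in (.075,.052,0): print(z,proj("wrist",[.4348,-.2149,z],c).round(0))
E
```

```text
t 1.32 pos [ 0.4337 -0.2191  0.1617] w 0.0872 F [-0.4  0.   1.6] q7 [0.84 0.43] | turn [-0.    0.   -0.14] shift [0.103 0.04  2.816]
0.075 [261. 201.]
0.052 [261. 192.]
0 [261. 176.]
```

View pics/w0.png

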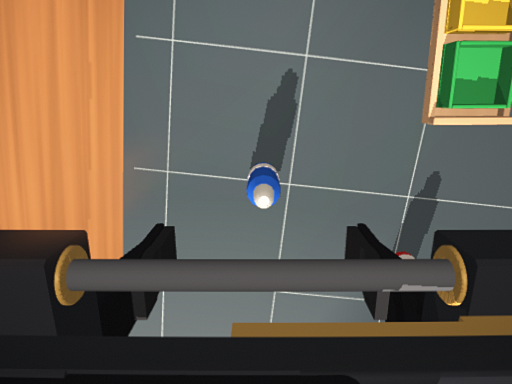

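In the wrist view the blue cap top is at (263,194), against a predicted (261,201). So the bottle is a few millimetres off, and I'll correct for it. The red ink is visible at (405,258), well clear.

```bash
python3 - <<'E'
from h import *
P=ray("wrist",(263,195),.075); print(P.round(4)); print(get_calibration("wrist")["xyz"])
go([P[0],P[1],.049],np.radians(6.8))
E
```

```text
[ 0.4355 -0.2112  0.075 ]
[ 0.42651975 -0.14574198  0.3016505 ]
t 1.32 pos [ 0.4337 -0.2191  0.1617] w 0.0872 F [-0.4  0.   1.6] q7 [0.84 0.43] | turn [-0.    0.   -0.14] shift [0.194 0.067 2.816]
```

drive_tool --series '[0, 0, -0.15, 0.17, 0.06, 0, 1, 0, 0, -0.15, 0.17, 0.06, 0.7, 1, 0, 0, -0.15, 0.17, 0.06, 1.4, 1, 0, 0, -0.15, 0.17, 0.06, 2.1, 1, 0, 0, -0.15, 0.17, 0.06, 2.6, 1, 0, 0, -0.15, 0.17, 0.06, 2.8, 1, 0, 0, -0.15, 0.17, 0.06, 2.8, 1, 0, 0, -0.15, 0.17, 0.06, 2.8, -1, 0, 0, -0.15, 0.17, 0.06, 2.8, -1, 0, 0, -0.15, 0.17, 0.06, 2.8, -1]'

```text
time: 2.15
ee_pos: [0.4369, -0.2114, 0.0511]
eef_rot: [0.663, 0.749, 0.0, 0.001]
ft_force: [0.5, 0.4, 0.1]
width: 0.0744
grip_force: 0.0
```

drive_tool --series '[0, 0, 0, 0, 0, 0, -1, 0, 0, 0, 0, 0, 0, -1, 0, 0, 0, 0, 0, 0, -1, 0, 0, 0, 0, 0, 0, -1]'

```text
time: 2.48
ee_pos: [0.4361, -0.2109, 0.0499]
eef_rot: [0.663, 0.749, -0.0, 0.0]
ft_force: [0.3, 0.5, -0.5]
width: 0.0484
grip_force: 0.0
```

```bash
python3 -c "
from h import *
go([.5741,.0612,.16],np.radians(6.8)); print(telemetry.read_state()['grip_force'])"
```

```text
t 2.48 pos [ 0.4361 -0.2109  0.0499] w 0.0484 F [ 0.3  0.5 -0.5] q7 [0.8  0.34] | turn [0.   0.   0.04] shift [ 6.33   4.256 -2.753]
0.0
```

drive_tool --series '[0, 0, 0, 0, 0, 0, -1, 0, 0, 0, 0, 0, 0, -1, 0, 0, 0, 0, 0, 0, -1, 0, 0, 0, 0, 0, 0, -1, 0, 0, 0, 0, 0, 0, -1, 0, 0, 0, 0, 0, 0, -1, 0, 0, 0, 0, 0, -0.5, -1, 0, 0, 0, 0, 0, -1.2, -1, 0, 0, 0, 0, 0, -2, -1, 0, 0, 0, 0, 0, -2.4, -1]'

```text
time: 3.32
ee_pos: [0.437, -0.2111, 0.1489]
eef_rot: [0.662, 0.749, 0.0, 0.002]
ft_force: [1.3, -0.3, 0.9]
width: 0.0259
grip_force: 15.0
```

```bash
python3 -c "
from h import *
go([.5741,.0612,.15],np.radians(6.8))
go([.5747,.0612,.058],np.radians(6.8))"
```

```text
t 3.32 pos [ 0.437  -0.2111  0.1489] w 0.0259 F [ 1.3 -0.3  0.9] q7 [0.84 0.42] | turn [0.03 0.02 0.05] shift [ 6.337  4.234 -0.028]
t 3.32 pos [ 0.437  -0.2111  0.1489] w 0.0259 F [ 1.3 -0.3  0.9] q7 [0.84 0.42] | turn [0.03 0.02 0.05] shift [6.339 4.242 2.272]
```

drive_tool --series '[0, 0, 0, 0.5, 0.33, -0.1, -1, 0, 0, 0, 1.3, 0.87, -0.1, -1, 0, 0, 0, 2.1, 1.4, -0.1, -1, 0, 0, 0, 2.9, 1.94, -0.1, -1, 0, 0, 0, 3.7, 2.47, -0.1, -1, 0, 0, 0, 4.5, 3.0, -0.1, -1, 0, 0, 0, 5.2, 3.47, -0.1, -1, 0, 0, 0, 5.8, 3.9, -0.1, -1, 0, 0, 0, 6.2, 4.15, -0.1, -1, 0, 0, 0, 6.34, 4.24, -0.1, -1]'

```text
time: 4.15
ee_pos: [0.5738, 0.0654, 0.1495]
eef_rot: [0.661, 0.75, 0.001, -0.001]
ft_force: [0.1, 0.3, -0.6]
width: 0.0259
grip_force: 15.0
```

drive_tool --series '[0, 0, 0, 0, 0, 0, -1, 0, 0, 0, 0, 0, 0, -1, 0, 0, 0, 0, 0, 0, -1]'

```text
time: 4.4
ee_pos: [0.5731, 0.0596, 0.1495]
eef_rot: [0.663, 0.748, -0.001, 0.0]
ft_force: [-1.0, -1.0, -0.7]
width: 0.0253
grip_force: 15.0
```

```bash
python3 - <<'E'
from h import *
c=get_calibration("wrist"); im=camera("wrist"); cv2.imwrite("pics/w1.png",im[:,:,::-1])
for n,P in dict(blue=[.5741,.0612],red=[.5809,.0036],yel=[.5878,-.054],gr=[.5947,-.1115]).items(): print(n,proj("wrist",[*P,.025],c).round(0))
print("corners",[proj("wrist",P+[.022],c).round(0) for P in ([ 0.6035,.1026],[ 0.5359,  0.0937])])
go([.5741,.0612,.0575],np.radians(6.8))
E
```

```text
blue [261. 189.]
red [261. 255.]
yel [261. 315.]
gr [260. 368.]
corners [array([305., 141.]), array([217., 142.])]
t 4.45 pos [0.5731 0.0596 0.1496] w 0.0254 F [ 0.1  0.  -1.4] q7 [ 0.37 -0.25] | turn [-0.    0.01  0.02] shift [0.039 0.031 2.302]
```

View pics/w1.png

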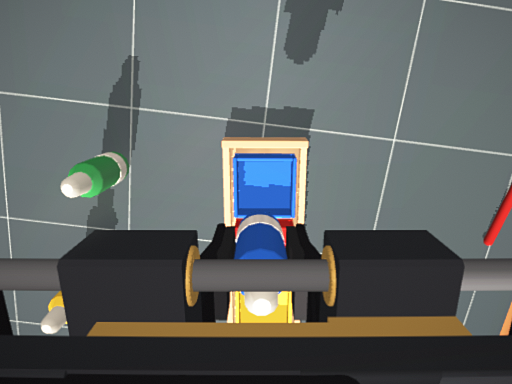

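The pocket rim is at (235–295, 155–218), so its centre is (265,186) against a predicted (261,189). I'll shift about 2 mm in x and y (the average of the two cameras) and lower. Green's bottle is at (70,185), clear of the fingers.

drive_tool --series '[0, 0, 0, 0.08, 0.08, 0.3, -1, 0, 0, 0, 0.08, 0.08, 0.8, -1, 0, 0, 0, 0.08, 0.08, 1.3, -1, 0, 0, 0, 0.08, 0.08, 1.7, -1, 0, 0, 0, 0.08, 0.08, 2.0, -1, 0, 0, 0, 0.08, 0.08, 2.15, -1, 0, 0, 0, 0.08, 0.08, 2.25, -1, 0, 0, 0, 0.08, 0.08, 2.3, -1, 0, 0, 0, 0.08, 0.08, 2.3, -1, 0, 0, 0, 0.08, 0.08, 2.3, -1]'

```text
time: 5.28
ee_pos: [0.5766, 0.0652, 0.0584]
eef_rot: [0.663, 0.749, 0.0, 0.0]
ft_force: [-0.3, -0.1, 0.2]
width: 0.0253
grip_force: 15.0
```

```bash
python3 -c "
from h import *
go([.576,.063,.057],np.radians(6.8))"
```

```text
t 5.28 pos [0.5766 0.0652 0.0584] w 0.0253 F [-0.3 -0.1  0.2] q7 [ 0.32 -0.31] | turn [0.01 0.   0.04] shift [-0.052 -0.022  0.034]
```

drive_tool --series '[0, 0, 0, -0.03, 0, 0.03, -1, 0, 0, 0, -0.03, 0, 0.03, -1, 0, 0, 0, -0.03, 0, 0.03, 1, 0, 0, 0, -0.03, 0, 0.03, 1, 0, 0, 0, -0.03, 0, 0.03, 1, 0, 0, 0, -0.03, 0, 0.03, 1, 0, 0, 0, -0.03, 0, 0.03, 1, 0, 0, 0, -0.03, 0, 0.03, 1, 0, 0, 0, -0.03, 0, 0.03, 1, 0, 0, 0, -0.03, 0, 0.03, 1]'

```text
time: 6.12
ee_pos: [0.5763, 0.0639, 0.0565]
eef_rot: [0.663, 0.749, 0.0, 0.0]
ft_force: [0.4, -0.4, -0.1]
width: 0.0711
grip_force: 0.0
```

drive_tool --series '[0, 0, 0, 0, 0, -0.4, 1, 0, 0, 0, 0, 0, -1.2, 1, 0, 0, 0, 0, 0, -2, 1, 0, 0, 0, 0, 0, -2.5, 1, 0, 0, 0, 0, 0, -2.5, 1]'

```text
time: 6.53
ee_pos: [0.5785, 0.0646, 0.1613]
eef_rot: [0.663, 0.749, 0.002, 0.002]
ft_force: [0.8, 0.1, 0.4]
width: 0.0869
grip_force: 0.0
```

```bash
python3 -c "
from h import *
go([.4365,-.0475,.157],np.radians(6.8))"
```

```text
t 6.53 pos [0.5785 0.0646 0.1613] w 0.0869 F [0.8 0.1 0.4] q7 [ 0.36 -0.25] | turn [0.08 0.01 0.04] shift [-2.349 -3.867  0.081]
```

drive_tool --series '[0, 0, 0, -0.4, -0.7, 0.08, 1, 0, 0, 0, -0.9, -1.5, 0.08, 1, 0, 0, 0, -1.4, -2.4, 0.08, 1, 0, 0, 0, -1.9, -3.2, 0.08, 1, 0, 0, 0, -2.2, -3.8, 0.08, 1, 0, 0, 0, -2.34, -4.07, 0.08, 1, 0, 0, 0, -2.34, -4.07, 0.08, 1, 0, 0, 0, -2.34, -4.07, 0.08, 1, 0, 0, 0, -2.34, -4.07, 0.08, 1]'

```text
time: 7.28
ee_pos: [0.4268, -0.0483, 0.1533]
eef_rot: [0.662, 0.749, 0.0, 0.0]
ft_force: [0.9, -0.5, -0.2]
width: 0.0865
grip_force: 0.0
```

```bash
python3 - <<'E'
from h import *
c=get_calibration("wrist"); im=camera("wrist"); cv2.imwrite("pics/w2.png",im[:,:,::-1])
print(proj("wrist",[.4285,-.048,.075],c).round(0))
go([.4285,-.048,.049],np.radians(6.8))
im2=camera("top"); cv2.imwrite("pics/t2.png",im2[:,:,::-1])
E
```

```text
[262. 210.]
t 7.33 pos [ 0.4269 -0.048   0.1533] w 0.0872 F [ 0.  -0.2  0. ] q7 [0.66 0.13] | turn [ 0.01 -0.01  0.06] shift [-0.006  0.039  2.606]
```

View pics/w2.png

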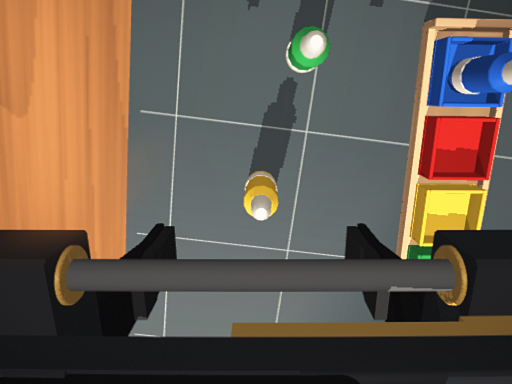

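The yellow cap is at (261,212), matching the prediction of (262,210). The blue bottle stands upright in its pocket. Now I'll lower and grip the yellow.

drive_tool --series '[0, 0, 0, 0, 0.03, 0.5, 1, 0, 0, 0, 0, 0.03, 1.1, 1, 0, 0, 0, 0, 0.03, 1.7, 1, 0, 0, 0, 0, 0.03, 2.3, 1, 0, 0, 0, 0, 0.03, 2.5, 1, 0, 0, 0, 0, 0.03, 2.6, 1, 0, 0, 0, 0, 0.03, 2.6, -1, 0, 0, 0, 0, 0.03, 2.6, -1, 0, 0, 0, 0, 0.03, 2.6, -1, 0, 0, 0, 0, 0.03, 2.6, -1]'

```text
time: 8.22
ee_pos: [0.4281, -0.0489, 0.0503]
eef_rot: [0.663, 0.749, 0.0, 0.001]
ft_force: [-0.1, 0.0, -0.4]
width: 0.0679
grip_force: 0.0
```

drive_tool --series '[0, 0, 0, 0, 0, 0, -1, 0, 0, 0, 0, 0, 0, -1, 0, 0, 0, 0, 0, 0, -1, 0, 0, 0, 0, 0, 0, -1, 0, 0, 0, 0, 0, 0, -1, 0, 0, 0, 0, 0, 0, -1, 0, 0, 0, 0, 0, 0, -1, 0, 0, 0, 0, 0, 0, -1, 0, 0, 0, 0, 0, 0, -1]'

```text
time: 8.97
ee_pos: [0.4273, -0.0487, 0.0493]
eef_rot: [0.663, 0.749, -0.0, -0.0]
ft_force: [-0.6, 0.3, 1.4]
width: 0.0254
grip_force: 15.0
```

drive_tool --series '[0, 0, 0, 0, 0, -0.5, -1, 0, 0, 0, 0, 0, -1.2, -1, 0, 0, 0, 0, 0, -2, -1, 0, 0, 0, 0, 0, -2.5, -1, 0, 0, 0, 0, 0, -2.5, -1, 0, 0, 0, 0, 0, -2.5, -1]'

```text
time: 9.47
ee_pos: [0.4279, -0.0489, 0.15]
eef_rot: [0.663, 0.749, 0.0, 0.001]
ft_force: [-0.0, -0.9, -1.2]
width: 0.0258
grip_force: 15.0
```

```bash
python3 -c "
from h import *
go([.590,-.052,.15],np.radians(6.8))"
```

```text
t 9.47 pos [ 0.4279 -0.0489  0.15  ] w 0.0258 F [-0.  -0.9 -1.2] q7 [0.67 0.13] | turn [0.02 0.02 0.04] shift [-0.569  4.014  0.008]
```

drive_tool --series '[0, 0, 0, -0.1, 0.6, 0, -1, 0, 0, 0, -0.2, 1.4, 0, -1, 0, 0, 0, -0.31, 2.2, 0, -1, 0, 0, 0, -0.43, 3, 0, -1, 0, 0, 0, -0.53, 3.7, 0, -1, 0, 0, 0, -0.57, 4.01, 0, -1, 0, 0, 0, -0.57, 4.01, 0, -1, 0, 0, 0, -0.57, 4.01, 0, -1, 0, 0, 0, -0.57, 4.01, 0, -1, 0, 0, 0, -0.57, 4.01, 0, -1]'

```text
time: 10.3
ee_pos: [0.5882, -0.0518, 0.1489]
eef_rot: [0.663, 0.749, -0.0, -0.0]
ft_force: [0.5, 0.3, -0.2]
width: 0.0261
grip_force: 15.0
```

```bash
python3 -c "
from h import *
go([.590,-.052,.057],np.radians(6.8))"
```

```text
t 10.3 pos [ 0.5882 -0.0518  0.1489] w 0.0261 F [ 0.5  0.3 -0.2] q7 [ 0.52 -0.05] | turn [-0.01  0.    0.04] shift [-0.01   0.046  2.296]
```

drive_tool --series '[0, 0, 0, 0, 0.04, 0.4, -1, 0, 0, 0, 0, 0.04, 0.9, -1, 0, 0, 0, 0, 0.04, 1.4, -1, 0, 0, 0, 0, 0.04, 1.8, -1, 0, 0, 0, 0, 0.04, 2.1, -1, 0, 0, 0, 0, 0.04, 2.22, -1, 0, 0, 0, 0, 0.04, 2.3, -1, 0, 0, 0, 0, 0.04, 2.3, -1, 0, 0, 0, 0, 0.04, 2.3, -1, 0, 0, 0, 0, 0.04, 2.3, -1]'

```text
time: 11.13
ee_pos: [0.5915, -0.0516, 0.0583]
eef_rot: [0.663, 0.749, 0.0, 0.001]
ft_force: [-0.4, -0.9, -1.0]
width: 0.0257
grip_force: 15.0
```

drive_tool --series '[0, 0, 0, 0, 0, 0, 1, 0, 0, 0, 0, 0, 0, 1, 0, 0, 0, 0, 0, 0, 1, 0, 0, 0, 0, 0, 0, 1, 0, 0, 0, 0, 0, 0, 1, 0, 0, 0, 0, 0, 0, 1, 0, 0, 0, 0, 0, 0, 1, 0, 0, 0, 0, 0, 0, 1]'

```text
time: 11.8
ee_pos: [0.5909, -0.0516, 0.0573]
eef_rot: [0.663, 0.749, -0.0, 0.0]
ft_force: [-0.1, 1.1, 0.1]
width: 0.0708
grip_force: 0.0
```

drive_tool --series '[0, 0, 0, 0, 0, -0.4, 1, 0, 0, 0, 0, 0, -1.2, 1, 0, 0, 0, 0, 0, -2, 1, 0, 0, 0, 0, 0, -2.5, 1, 0, 0, 0, 0, 0, -2.5, 1, 0, 0, 0, 0, 0, -2.5, 1]'

```text
time: 12.3
ee_pos: [0.5915, -0.0516, 0.1584]
eef_rot: [0.663, 0.749, 0.001, 0.001]
ft_force: [0.8, -0.4, 0.5]
width: 0.0867
grip_force: 0.0
```

```bash
python3 -c "
from h import *
go([.447,.060,.155],np.radians(6.8))"
```

```text
t 12.3 pos [ 0.5915 -0.0516  0.1584] w 0.0867 F [ 0.8 -0.4  0.5] q7 [ 0.52 -0.05] | turn [0.03 0.01 0.04] shift [ 3.21  -3.247  0.074]
```

drive_tool --series '[0, 0, 0, 0.5, -0.5, 0, 1, 0, 0, 0, 1.1, -1.1, 0, 1, 0, 0, 0, 1.8, -1.8, 0, 1, 0, 0, 0, 2.4, -2.4, 0.07, 1, 0, 0, 0, 2.9, -2.95, 0.07, 1, 0, 0, 0, 3.21, -3.25, 0.07, 1, 0, 0, 0, 3.21, -3.25, 0.07, 1, 0, 0, 0, 3.21, -3.25, 0.07, 1, 0, 0, 0, 3.21, -3.25, 0.07, 1]'

```text
time: 13.05
ee_pos: [0.4464, 0.0593, 0.154]
eef_rot: [0.663, 0.749, -0.0, -0.0]
ft_force: [1.0, 0.4, 0.2]
width: 0.087
grip_force: 0.0
```

```bash
python3 - <<'E'
from h import *
c=get_calibration("wrist"); im=camera("wrist"); cv2.imwrite("pics/w3.png",im[:,:,::-1])
print(proj("wrist",[.447,.060,.075],c).round(0))
go([.447,.060,.049],np.radians(6.8))
E
```

```text
[260. 208.]
t 13.1 pos [0.4466 0.0593 0.154 ] w 0.0869 F [-0.7  0.6 -0.4] q7 [ 0.52 -0.15] | turn [-0.01 -0.    0.03] shift [0.016 0.015 2.625]
```

View pics/w3.png

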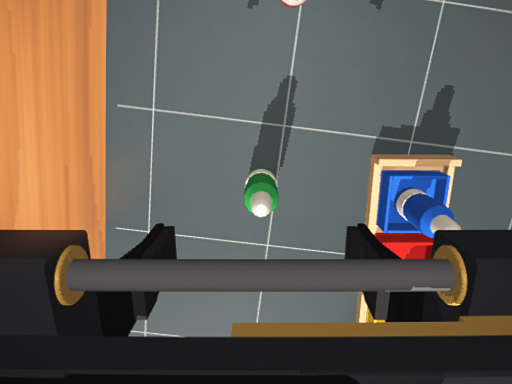

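The green cap is at (261,208), as predicted, and the blue bottle is upright in its pocket. Lower, grip and lift.

drive_tool --series '[0, 0, 0, 0.01, 0.01, 0.5, 1, 0, 0, 0, 0.01, 0.01, 1.1, 1, 0, 0, 0, 0.01, 0.01, 1.7, 1, 0, 0, 0, 0.01, 0.01, 2.3, 1, 0, 0, 0, 0.01, 0.01, 2.5, 1, 0, 0, 0, 0.01, 0.01, 2.62, 1, 0, 0, 0, 0.01, 0.01, 2.62, -1, 0, 0, 0, 0.01, 0.01, 2.62, -1, 0, 0, 0, 0.01, 0.01, 2.62, -1, 0, 0, 0, 0.01, 0.01, 2.62, -1]'

```text
time: 13.93
ee_pos: [0.4473, 0.0604, 0.0507]
eef_rot: [0.663, 0.749, 0.001, 0.001]
ft_force: [0.5, 0.8, 0.9]
width: 0.0682
grip_force: 0.0
```

drive_tool --series '[0, 0, 0, 0, 0, 0, -1, 0, 0, 0, 0, 0, 0, -1, 0, 0, 0, 0, 0, 0, -1, 0, 0, 0, 0, 0, 0, -1, 0, 0, 0, 0, 0, 0, -1, 0, 0, 0, 0, 0, 0, -1, 0, 0, 0, 0, 0, 0, -1, 0, 0, 0, 0, 0, 0, -1, 0, 0, 0, 0, 0, 0, -1]'

```text
time: 14.68
ee_pos: [0.4466, 0.0605, 0.0497]
eef_rot: [0.663, 0.749, 0.0, 0.0]
ft_force: [0.8, 0.6, 0.2]
width: 0.0252
grip_force: 15.0
```

drive_tool --series '[0, 0, 0, 0, 0, -0.5, -1, 0, 0, 0, 0, 0, -1.2, -1, 0, 0, 0, 0, 0, -2, -1, 0, 0, 0, 0, 0, -2.7, -1, 0, 0, 0, 0, 0, -2.8, -1, 0, 0, 0, 0, 0, -2.8, -1]'

```text
time: 15.18
ee_pos: [0.4476, 0.0605, 0.1632]
eef_rot: [0.663, 0.749, 0.001, 0.002]
ft_force: [0.1, 0.9, -1.1]
width: 0.0255
grip_force: 15.0
```

```bash
python3 -c "
from h import *
go([.5965,-.1095,.16],np.radians(6.8))"
```

```text
t 15.18 pos [0.4476 0.0605 0.1632] w 0.0255 F [ 0.1  0.9 -1.1] q7 [ 0.53 -0.15] | turn [0.04 0.01 0.04] shift [-4.671  3.177  0.098]
```

drive_tool --series '[0, 0, 0, -0.7, 0.48, 0, -1, 0, 0, 0, -1.5, 1.02, 0, -1, 0, 0, 0, -2.3, 1.57, 0, -1, 0, 0, 0, -3.1, 2.1, 0, -1, 0, 0, 0, -3.8, 2.6, 0, -1, 0, 0, 0, -4.4, 3, 0, -1, 0, 0, 0, -4.67, 3.18, 0, -1, 0, 0, 0, -4.67, 3.18, 0, -1, 0, 0, 0, -4.67, 3.18, 0, -1, 0, 0, 0, -4.67, 3.18, 0, -1]'

```text
time: 16.02
ee_pos: [0.5947, -0.108, 0.1604]
eef_rot: [0.662, 0.749, -0.0, -0.001]
ft_force: [-0.2, 0.9, -1.5]
width: 0.0254
grip_force: 15.0
```

```bash
python3 -c "
from h import *
go([.5965,-.1095,.057],np.radians(6.8))"
```

```text
t 16.02 pos [ 0.5947 -0.108   0.1604] w 0.0254 F [-0.2  0.9 -1.5] q7 [0.59 0.05] | turn [-0.02 -0.01  0.06] shift [-0.045  0.044  2.586]
```

drive_tool --series '[0, 0, 0, -0.02, 0.03, 0.4, -1, 0, 0, 0, -0.02, 0.03, 1, -1, 0, 0, 0, -0.02, 0.03, 1.6, -1, 0, 0, 0, -0.02, 0.03, 2.1, -1, 0, 0, 0, -0.02, 0.03, 2.4, -1, 0, 0, 0, -0.02, 0.03, 2.5, -1, 0, 0, 0, -0.02, 0.03, 2.58, -1, 0, 0, 0, -0.02, 0.03, 2.58, -1, 0, 0, 0, -0.02, 0.03, 2.58, -1, 0, 0, 0, -0.02, 0.03, 2.58, -1]'

```text
time: 16.85
ee_pos: [0.5976, -0.1101, 0.0597]
eef_rot: [0.663, 0.749, 0.0, 0.001]
ft_force: [0.2, -0.5, -0.4]
width: 0.0252
grip_force: 15.0
```

drive_tool --series '[0, 0, 0, 0, 0, 0, 1, 0, 0, 0, 0, 0, 0, 1, 0, 0, 0, 0, 0, 0, 1, 0, 0, 0, 0, 0, 0, 1, 0, 0, 0, 0, 0, 0, 1, 0, 0, 0, 0, 0, 0, 1, 0, 0, 0, 0, 0, 0, 1, 0, 0, 0, 0, 0, 0, 1]'

```text
time: 17.52
ee_pos: [0.5969, -0.1101, 0.0585]
eef_rot: [0.663, 0.749, -0.0, 0.0]
ft_force: [-0.9, 0.3, 0.3]
width: 0.0707
grip_force: 0.0
```

drive_tool --series '[0, 0, 0, 0, 0, -0.4, 1, 0, 0, 0, 0, 0, -1.2, 1, 0, 0, 0, 0, 0, -2, 1, 0, 0, 0, 0, 0, -2.5, 1, 0, 0, 0, 0, 0, -2.5, 1, 0, 0, 0, 0, 0, -2.5, 1]'

```text
time: 18.02
ee_pos: [0.5975, -0.1102, 0.1596]
eef_rot: [0.663, 0.749, 0.0, 0.001]
ft_force: [-0.3, -0.3, -1.6]
width: 0.087
grip_force: 0.0
```

```bash
python3 -c "
from h import *
go([.452,.2145,.155],np.radians(6.8))"
```

```text
t 18.02 pos [ 0.5975 -0.1102  0.1596] w 0.087 F [-0.3 -0.3 -1.6] q7 [0.59 0.05] | turn [0.02 0.01 0.04] shift [ 8.5   -2.621  0.1  ]
```

drive_tool --series '[0, 0, 0, 0.8, -0.25, 0, 1, 0, 0, 0, 1.75, -0.54, 0, 1, 0, 0, 0, 2.75, -0.85, 0, 1, 0, 0, 0, 3.75, -1.16, 0, 1, 0, 0, 0, 4.75, -1.46, 0, 1, 0, 0, 0, 5.75, -1.77, 0, 1, 0, 0, 0, 6.75, -2.08, 0, 1, 0, 0, 0, 7.6, -2.35, 0, 1, 0, 0, 0, 8.2, -2.53, 0.1, 1, 0, 0, 0, 8.5, -2.62, 0.1, 1]'

```text
time: 18.85
ee_pos: [0.4485, 0.2177, 0.153]
eef_rot: [0.661, 0.751, -0.001, -0.001]
ft_force: [-0.1, -0.7, -0.9]
width: 0.0868
grip_force: 0.0
```

drive_tool --series '[0, 0, 0, 0, 0, 0, 1, 0, 0, 0, 0, 0, 0, 1, 0, 0, 0, 0, 0, 0, 1]'

```text
time: 19.1
ee_pos: [0.4517, 0.2132, 0.1538]
eef_rot: [0.663, 0.749, -0.001, -0.0]
ft_force: [0.1, 0.5, 0.7]
width: 0.0871
grip_force: 0.0
```

```bash
python3 - <<'E'
from h import *
c=get_calibration("wrist"); im=camera("wrist"); cv2.imwrite("pics/w4.png",im[:,:,::-1])
print(proj("wrist",[.452,.2145,.075],c).round(0))
go([.452,.2145,.049],np.radians(6.8))
E
```

```text
[260. 207.]
t 19.15 pos [0.4519 0.213  0.1539] w 0.0868 F [-0.3  0.5  0.3] q7 [ 0.23 -0.55] | turn [-0.01  0.01  0.02] shift [0.037 0.009 2.623]
```

View pics/w4.png

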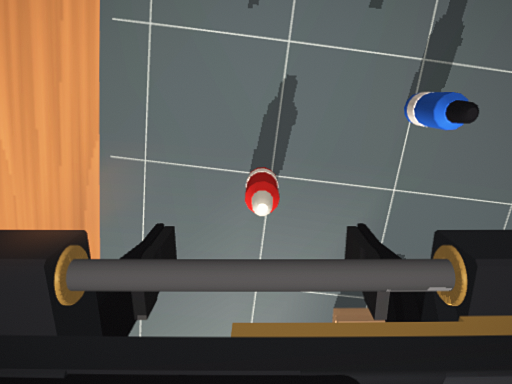

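The red cap is at (262,206), as predicted at (260,207). It's the white-capped red bottle; the black-capped blue ink is off at (440,110). Lower, grip and lift.

drive_tool --series '[0, 0, 0, 0.03, 0.03, 0.5, 1, 0, 0, 0, 0.03, 0.03, 1.1, 1, 0, 0, 0, 0.03, 0.03, 1.7, 1, 0, 0, 0, 0.03, 0.03, 2.3, 1, 0, 0, 0, 0.03, 0.03, 2.5, 1, 0, 0, 0, 0.03, 0.03, 2.62, 1, 0, 0, 0, 0.03, 0.03, 2.62, -1, 0, 0, 0, 0.03, 0.03, 2.62, -1, 0, 0, 0, 0.03, 0.03, 2.62, -1, 0, 0, 0, 0.03, 0.03, 2.62, -1]'

```text
time: 19.98
ee_pos: [0.4532, 0.2161, 0.0508]
eef_rot: [0.663, 0.749, 0.001, 0.001]
ft_force: [0.1, -0.3, -0.7]
width: 0.0677
grip_force: 0.0
```

drive_tool --series '[0, 0, 0, 0, 0, 0, -1, 0, 0, 0, 0, 0, 0, -1, 0, 0, 0, 0, 0, 0, -1, 0, 0, 0, 0, 0, 0, -1, 0, 0, 0, 0, 0, 0, -1, 0, 0, 0, 0, 0, 0, -1, 0, 0, 0, 0, 0, 0, -1, 0, 0, 0, 0, 0, 0, -1, 0, 0, 0, 0, 0, 0, -1]'

```text
time: 20.73
ee_pos: [0.4525, 0.216, 0.0497]
eef_rot: [0.663, 0.749, 0.0, 0.0]
ft_force: [0.4, 0.1, -0.6]
width: 0.0257
grip_force: 15.0
```

drive_tool --series '[0, 0, 0, 0, 0, -0.5, -1, 0, 0, 0, 0, 0, -1.2, -1, 0, 0, 0, 0, 0, -2, -1, 0, 0, 0, 0, 0, -2.7, -1, 0, 0, 0, 0, 0, -2.8, -1, 0, 0, 0, 0, 0, -2.8, -1]'

```text
time: 21.23
ee_pos: [0.4534, 0.2163, 0.1633]
eef_rot: [0.663, 0.749, 0.001, 0.001]
ft_force: [0.7, 0.4, -0.5]
width: 0.0255
grip_force: 15.0
```

```bash
python3 -c "
from h import *
go([.583,.0055,.16],np.radians(6.8))"
```

```text
t 21.23 pos [0.4534 0.2163 0.1633] w 0.0255 F [ 0.7  0.4 -0.5] q7 [ 0.24 -0.55] | turn [ 0.04 -0.    0.04] shift [-5.626  2.574  0.092]
```

drive_tool --series '[0, 0, 0, -0.7, 0.32, 0, -1, 0, 0, 0, -1.5, 0.69, 0, -1, 0, 0, 0, -2.4, 1.1, 0, -1, 0, 0, 0, -3.3, 1.51, 0, -1, 0, 0, 0, -4.2, 1.92, 0, -1, 0, 0, 0, -5, 2.28, 0, -1, 0, 0, 0, -5.5, 2.5, 0, -1, 0, 0, 0, -5.63, 2.57, 0, -1, 0, 0, 0, -5.63, 2.57, 0, -1, 0, 0, 0, -5.63, 2.57, 0, -1]'

```text
time: 22.07
ee_pos: [0.5811, 0.006, 0.1604]
eef_rot: [0.662, 0.749, -0.0, -0.001]
ft_force: [-0.7, 0.8, 0.5]
width: 0.0257
grip_force: 15.0
```

drive_tool --series '[0, 0, 0, 0, 0, 0, -1, 0, 0, 0, 0, 0, 0, -1]'

```text
time: 22.23
ee_pos: [0.5813, 0.0067, 0.1615]
eef_rot: [0.662, 0.75, -0.0, -0.0]
ft_force: [0.3, 0.4, -0.0]
width: 0.0256
grip_force: 15.0
```

```bash
python3 -c "
from h import *
go([.583,.0055,.057],np.radians(6.8))"
```

```text
t 22.23 pos [0.5813 0.0067 0.1615] w 0.0256 F [ 0.3  0.4 -0. ] q7 [ 0.47 -0.15] | turn [-0.   -0.    0.07] shift [-0.035  0.039  2.613]
```

drive_tool --series '[0, 0, 0, -0.04, 0.03, 0.4, -1, 0, 0, 0, -0.04, 0.03, 1, -1, 0, 0, 0, -0.04, 0.03, 1.6, -1, 0, 0, 0, -0.04, 0.03, 2.1, -1, 0, 0, 0, -0.04, 0.03, 2.4, -1, 0, 0, 0, -0.04, 0.03, 2.52, -1, 0, 0, 0, -0.04, 0.03, 2.6, -1, 0, 0, 0, -0.04, 0.03, 2.6, -1, 0, 0, 0, -0.04, 0.03, 2.6, -1, 0, 0, 0, -0.04, 0.03, 2.6, -1]'

```text
time: 23.07
ee_pos: [0.584, 0.0036, 0.0588]
eef_rot: [0.663, 0.749, 0.001, 0.001]
ft_force: [0.6, 0.3, 0.2]
width: 0.0256
grip_force: 15.0
```

drive_tool --series '[0, 0, 0, 0, 0, 0, 1, 0, 0, 0, 0, 0, 0, 1, 0, 0, 0, 0, 0, 0, 1, 0, 0, 0, 0, 0, 0, 1, 0, 0, 0, 0, 0, 0, 1, 0, 0, 0, 0, 0, 0, 1, 0, 0, 0, 0, 0, 0, 1, 0, 0, 0, 0, 0, 0, 1]'

```text
time: 23.73
ee_pos: [0.5833, 0.0035, 0.0577]
eef_rot: [0.663, 0.749, -0.0, 0.0]
ft_force: [-0.3, -0.6, -0.5]
width: 0.071
grip_force: 0.0
```

drive_tool --series '[0, 0, 0, 0, 0, -0.4, 1, 0, 0, 0, 0, 0, -1.2, 1, 0, 0, 0, 0, 0, -2, 1, 0, 0, 0, 0, 0, -2.8, 1, 0, 0, 0, -0.5, -0.7, -3, 1, 0, 0, 0, -1, -1.4, -3, 1, 0, 0, 0, -1.5, -2.1, -3, 1, 0, 0, 0, -2, -2.8, -3, 1, 0, 0, 0, -2.5, -3.5, -3, 1, 0, 0, 0, -2.5, -3.5, -3, 1]'

```text
time: 24.57
ee_pos: [0.4524, -0.1178, 0.1773]
eef_rot: [0.665, 0.747, -0.002, 0.0]
ft_force: [1.2, 0.2, 0.1]
width: 0.0873
grip_force: 0.0
```

```bash
python3 - <<'E'
from h import *
a=camera("top"); b=camera("scene")
A=cv2.resize(a[160:260,120:390],None,fx=2.9,fy=2.9,interpolation=cv2.INTER_CUBIC); B=cv2.resize(b[110:290,120:400],(783,503),interpolation=cv2.INTER_CUBIC)
cv2.imwrite("pics/end.png",np.vstack([A[:,:783],B])[:,:,::-1][:600] if 0 else cv2.resize(np.vstack([A[:,:783],B])[:,:,::-1],None,fx=.75,fy=.75))
for P in ([.5741,.0612],[.5809,.0036],[.5878,-.054],[.5947,-.1115]):
    print(proj("top",[*P,.082]).round(1),"crop",((proj("top",[*P,.082])-[120,160])*2.9*.75).round(0))
go([0.5,0,.2])
E
```

```text
[229.2 180.5] crop [238.  45.]
[254.  177.3] crop [291.  38.]
[278.7 174. ] crop [345.  30.]
[303.3 170.8] crop [399.  23.]
t 24.67 pos [ 0.456 -0.114  0.178] w 0.0869 F [ 1.3  1.5 -0. ] q7 [0.79 0.22] | turn [0. 0. 0.] shift [ 2.697  1.433 -0.553]
```

View pics/end.png

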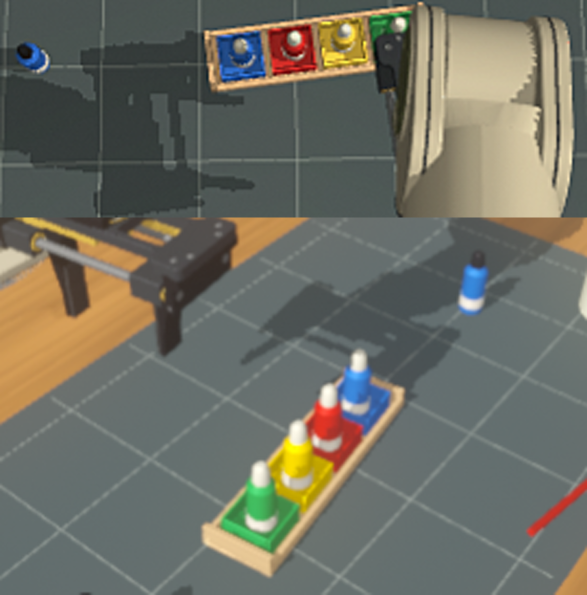

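The four paints stand upright in their own pockets. In the top view their caps are at (240,46), (294,38), (345,30) and (399,23), within about 3 mm of the pocket centres. The blue ink stands undisturbed. The red ink is hidden here, but the arm never came near it. I'll let the arm settle, then hand in.

drive_tool --series '[0, 0, 0, 0, 0, 0, 1, 0, 0, 0, 0, 0, 0, 1, 0, 0, 0, 0, 0, 0, 1, 0, 0, 0, 0, 0, 0, 1]'

```text
time: 25.0
ee_pos: [0.457, -0.112, 0.1776]
eef_rot: [0.662, 0.75, 0.0, -0.0]
ft_force: [0.0, -0.4, -0.5]
width: 0.0868
grip_force: 0.0
```

```bash
python3 -c "
from bench import r
print(r.close_job())"
```

```text
the job is handed in; nothing more can be done
None
```

I handed the job in at about 25 s: all four paint bottles stand upright in the pockets of their own colour; neither ink was touched, though the arm hid the red ink in the last pictures, and the hand-in returned no verdict.

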